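# Fill the empty cells of the bottle crate

## Task

Two white square bottles stand loose on the table; the low wooden crate with the six-hole cover has two empty cells. Put one loose bottle into each empty cell, upright and standing right down on the crate's floor, and let go.

Things in the scene. Friction and masses are not known exactly. Their poses are not given: they have to be found in the camera images.
- bottle_1_centre (a point): closed white square plastic bottle, one of two alike standing loose on the table right of the crate: body 46 x 46 mm, 55 mm high, edges rounded; above it a round ribbed cap 28 mm across; 71 mm high in all, about 0.09 kg. The point is its centre, 35.5 mm above its underside; z is up when it stands, x and y are square to its side faces
- bottle_2_centre (a point): closed white square plastic bottle, one of two alike standing loose on the table right of the crate: body 46 x 46 mm, 55 mm high, edges rounded; above it a round ribbed cap 28 mm across; 71 mm high in all, about 0.09 kg. The point is its centre, 35.5 mm above its underside; z is up when it stands, x and y are square to its side faces
- empty_cell_1 (a point): centre of the floor of one of the two empty cells (which are empty varies; either bottle may go in either) of a low wooden crate fixed to the table. x, y: the crate's axes; z up. The point is on the 6 mm thick floor, 6 mm above the table. Over each cell the cover board has an opening 64 mm along x, 68 mm along y; the board's upper face is 32 mm above the table
- empty_cell_2 (a point): centre of the other empty cell's floor, same axes and sizes. The crate is 170 (x) x 290 (y) mm with 2 x 3 cells, pitch 78 mm in x, 90 mm in y. Its four filled cells hold fixed white bottles of the same kind, tops 77 mm above the table, with gaps of 44 mm in y and 32 mm in x between bodies: a bottle held across its y faces leaves the fingers most room
There are look-alikes about, which are no part of the job. What is shaped like the part that bears bottle_1_centre but blue or yellow is not meant. What is shaped like the part that bears bottle_2_centre but green or pink is not meant.

How it is judged:
By the outcome, as a careful person would: the job done as asked, in the order asked, and still so for the second after the job is handed in, with the robot touching nothing.
It also fails if it takes over 70 s, if anything falls off the work surface, if the arm or the gripper's body presses on something with over 40 N, if the wrist force passes 120 N, or if a joint passes its speed limit or range.

## Robot

A 7-joint arm with a two-finger parallel gripper is mounted at the origin on the work surface; the furniture and walls round the work are solid. World frame = base frame: x ahead of the robot, y to its left, z up, the work surface at z = 0. Lengths are in mm, angles in rad, forces in N, time in s.
With the tool pointing down it reaches from about 400 to 875 mm from the base axis. Payload 4.4 kg.
Tool frame: the origin (TCP) lies midway between the tips of the shut fingers; the grasp point (between the pads) lies 19 mm behind it; y points along the fingers, z is the direction in which the jaws open and shut, and the axes are right-handed (so a half turn about y gives the same grasp; the last joint's range is limited). The gripper opens to 85 mm and grips with 20 to 120 N. Pads are 22 mm wide; open, the fingers measure 114 mm over their backs; the gripper's body (76 mm by 85 mm) begins 54 mm behind the grasp point. The pads swing forward as they close: fully open they stand 13 mm farther back than shut.
Start: joints at [1.256, 0.628, 0.038, 1.517, -0.027, 0.996, -0.02], TCP at [160.084, -629.993, 231.313] pointing down, gripper open.
Joint ranges: [-3.06, 3.06], [-0.37, 2.12], [-1.25, 1.32], [0.18, 2.47], [-1.1, 4.24], [0.23, 1.98], [-2.94, 2.94]. Speed limits (rad/s): [2.57, 2.57, 3.14, 3.14, 3.14, 3.14, 3.14].

## Interface

Orientations are given as a unit quaternion [x, y, z, w].
In Python, from station import manip gives the robot as it stands.
- The arm moves only by the shell command python3 -m inch 'ROWS' [OPENING] [FORCE]. ROWS is JSON, a list of rows, each a list of 2 entries, a list of its own where there are three numbers: the shift along the tool's x, y, z in cm, then the turn, a rotation vector about the tool's x, y, z in rad. A call has 1 to 10 rows; each row shifts and turns the commanded pose from where the row before left it, along the tool's axes as they then stand; what a row does not reach is not made up. A row lasts 1/10 s, in which the tool goes at most 50 mm and 8.59 degrees, less where a joint would pass 70% of its speed; a pose out of reach is approached as far as the arm can. A call is refused whole if a number of a shift passes 5 or a number of a turn 0.15, either way. A call with a gripper value outside its range is refused whole. OPENING is the opening, from 0 (shut) to 1 (fully open), set as the call begins (- or left out, the last holds). The fingers move at their own pace and stop on an object; FORCE is the grip in N (left out, the last holds). Time passes only in rows, so rows that do not move let the fingers close. It gives the time, the measured TCP pose, the force and the opening at its end, in the units of the state.
- manip.state(): the state, without advancing time (a new reading comes with each control period).
- manip.get_image(name): name is "scene" or "top"; returns a dict with "image" (384x512x3 uint8, red, green, blue), "vfov" (degrees; the focal length in pixels is half the picture's height over the tangent of half this angle, whatever the lens; pixels are square), "cx", "cy" (the principal point, pixels), "k1" (the pictures are not rectified: a ray, as slopes to the right and down, at radius r is drawn at 1 + k1 r^2 times it, then the intrinsics apply), "extrinsics" (4x4, takes a point from world to camera coordinates). Camera axes: x right, y down, z forward; pixel columns grow to the right and rows downward; lengths in mm; the calibration is good to about 2 mm. A picture is of the moment at which its call begins. There is no depth.
- manip.close_job(): hands the job in, once; it reports no verdict.
The state is a dict: "t": time; "q": joint angles; "joint_vel": joint speeds; "joint_torque": joint torques, N m; "position": TCP position; "eef_rot": TCP orientation; "contact_force": force on the tool from outside, world axes, zero at the start; "ft_torque": the same for the moment, N m; "opening": opening from 0.0 (shut) to 1.0 (fully open).
Only numpy, scipy, OpenCV 4.12 (cv2) and the standard library are available. Lean on these libraries where they do the work, as an engineer would, in place of code of your own. Each camera call takes 0.05 s, during which the arm holds its last target. There are 200 camera calls.

## Working session

There is one attempt and no reset: what is moved stays moved. The work goes in short steps, Python scripts to look and compute and a shell command to move; the robot and the scene stay as the last step left them, time stands still between calls to the robot, and variables do not carry over. Pictures are saved under pics/ and viewed, about 8 in all and at most 12, crops included, and the job is handed in when it is done.

```bash
ls; mkdir -p pics; python3 - <<'E'
from station import manip
import cv2,pickle
s=manip.state();print({k:s[k] for k in('t','position','eef_rot','opening','contact_force')})
d={}
for n in('scene','top'):
    g=manip.get_image(n);d[n]=g;cv2.imwrite(f'pics/{n}0.png',g['image'][:,:,::-1]);print(n,g['vfov'],g['cx'],g['cy'],g['k1'],g['extrinsics'])
pickle.dump(d,open('d.pkl','wb'))
E
```

```text
pics
{'t': 0.0, 'position': array([ 159.94601945, -629.37539003,  230.39877001]), 'eef_rot': array([-0.08781722,  0.70230292, -0.70098263,  0.08764758]), 'opening': 0.9990592810587162, 'contact_force': array([-0.41526954, -0.67492837, -0.19126584])}
scene 48.007271161677096 254.33678141017197 192.47242194462785 -0.023960127311338092 [[-8.71984226e-01 -4.89509514e-01 -4.89343296e-03  4.21661695e+02]
 [-3.75348636e-01  6.74974758e-01 -6.35234191e-01  1.93263064e+02]
 [ 3.14256124e-01 -5.52077451e-01 -7.72304070e-01  9.68823022e+02]
 [ 0.00000000e+00  0.00000000e+00  0.00000000e+00  1.00000000e+00]]
top 50.178722980749214 252.8206832307754 199.4955876564174 -0.11474533128301818 [[-7.46914779e-03 -9.99947473e-01  7.01877705e-03  2.20035645e+00]
 [-9.97022632e-01  6.90823436e-03 -7.67994044e-02  4.66694701e+02]
 [ 7.67468829e-02 -7.57150567e-03 -9.97021859e-01  1.00364388e+03]
 [ 0.00000000e+00  0.00000000e+00  0.00000000e+00  1.00000000e+00]]
```

View pics/scene0.png

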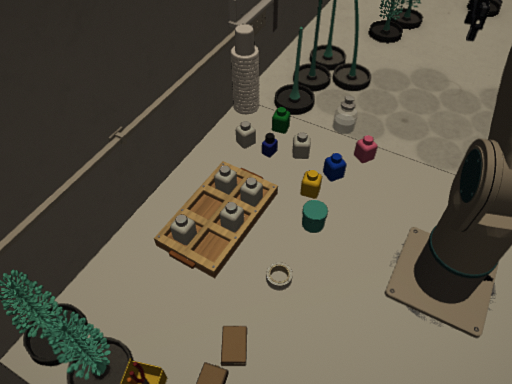

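View pics/top0.png

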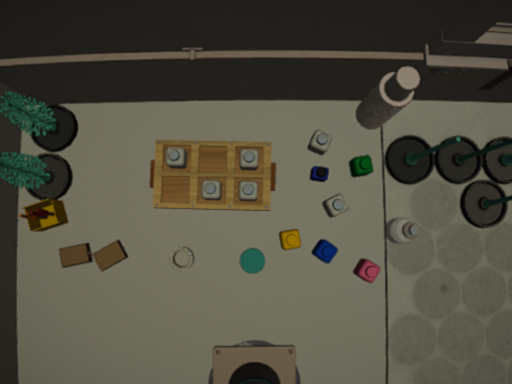

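Loose white square bottles: top view (320,141) and (336,205). They stand right of the crate and match in size and shape. The blue, yellow, green and pink ones are look-alikes; the small navy one at (319,174) and the round white bottle with a label at (402,230) aren't meant either. The empty cells are at about (213,160) and (176,190). I'll measure and confirm with an enlarged crop.

```bash
cat > h.py <<'E'
import numpy as np,cv2
def K(g):
    f=192/np.tan(np.radians(g['vfov']/2));return np.array([[f,0,g['cx']],[0,f,g['cy']],[0,0,1.]])
def ray(g,uv):
    n=cv2.undistortPointsIter(np.array(uv,float).reshape(-1,1,2),K(g),np.array([g['k1'],0,0,0.]),None,None,(3,50,1e-10)).reshape(-1,2)
    E=g['extrinsics'];R,t=E[:3,:3],E[:3,3]
    return -R.T@t,np.c_[n,np.ones(len(n))]@R
def plane(g,uv,z):
    c,d=ray(g,uv);return (c+d*((z-c[2])/d[:,2])[:,None])[:,:2]
def proj(g,P):
    E=g['extrinsics'];return cv2.projectPoints(np.array(P,float).reshape(-1,1,3),cv2.Rodrigues(E[:3,:3])[0],E[:3,3],K(g),np.array([g['k1'],0,0,0.]))[0].reshape(-1,2)
E
python3 - <<'E'
import pickle;from h import *
d=pickle.load(open('d.pkl','rb'))
g=d['top'];im=g['image']
hsv=cv2.cvtColor(im,cv2.COLOR_RGB2HSV)
# wood
m=((hsv[...,0]>8)&(hsv[...,0]<24)&(hsv[...,1]>95)&(hsv[...,2]>60)).astype(np.uint8)
m=cv2.morphologyEx(m,cv2.MORPH_CLOSE,np.ones((5,5)))
cs=[c for c in cv2.findContours(m,0,2)[0] if cv2.contourArea(c)>2500]
for c in cs:
    m2=np.zeros_like(m);cv2.drawContours(m2,[c],-1,1,-1);m2=cv2.morphologyEx(m2,cv2.MORPH_OPEN,np.ones((41,41)))
    c=max(cv2.findContours(m2,0,2)[0],key=cv2.contourArea)
    w=plane(g,c.reshape(-1,2),32).astype(np.float32);print('crate',cv2.minAreaRect(w))
for n,x,y in(('b1',320,141),('b2',336,205)):
    p=im[y-14:y+15,x-14:x+15];print(n);print(hsv[y-14:y+15:2,x-14:x+15:2,2]);print(hsv[y-14:y+15:2,x-14:x+15:2,1])
a=cv2.resize(im[130:220,150:285],None,fx=5.9,fy=5.9,interpolation=cv2.INTER_CUBIC)
b=cv2.resize(im[120:225,295:380],None,fx=5.6,fy=5.6,interpolation=cv2.INTER_CUBIC)
cv2.imwrite('pics/a.png',a[:,:,::-1]);cv2.imwrite('pics/b.png',b[:,:,::-1])
E
```

```text
crate ((528.6953735351562, 101.62393188476562), (292.5277404785156, 171.2266845703125), 88.32283020019531)
b1
[[116 118 117 116 117 118 117 117 117 115 116 117 116 116 117]
 [117 118 117 117 118 102 100 113 117 116 117 117 117 117 117]
 [117 117 116 118  98  85 109 104 108 114 118 118 117 116 117]
 [117 117 118 114  70 105 121 103  97  94 107 107 116 117 117]
 [118 118 119  74  83 113  79 104 105 103  93 108 102 116 117]
 [117 118 111  52 102  97  93 108 109 110 102 109 114 109 116]
 [117 118  76  76 115  71 105 112 112 111 110 113 109 107 117]
 [117 118  58  97 124  82  67 113 114 112  94 106 104 116 118]
 [120  99  54 102 124 124  58  58  80  69  95 112 101 118 118]
 [118  58  41  88 104 115 120  98 100 110 121 103 112 117 117]
 [113  36  31  41  60  84 102 111 121 127 115 102 117 117 118]
 [118  71  36  31  31  35  54  78  99 107 103 114 117 117 117]
 [119 119 104  66  35  30  31  34  46  59  97 118 117 117 118]
 [117 118 119 118 107  87  45  28  33  87 117 118 117 118 117]
 [118 118 118 118 118 119 113  99 100 118 119 117 118 116 118]]
[[42 43 41 42 41 41 41 46 41 40 40 39 40 42 
[... 1646 characters left out ...]
44 43 43 43 44 43 45 43 41]
 [44 44 41 43 41 43 40 43 43 43 43 41 43 43 42]
 [41 43 45 43 43 46 44 48 49 44 45 41 39 42 43]
 [41 43 43 42 47 54 44 38 37 39 45 42 43 41 41]
 [44 42 44 52 48 40 38 33 30 32 36 46 43 42 44]
 [45 47 54 40 39 40 27 18 14 17 30 49 40 43 43]
 [40 53 52 38 36 41 23 11 11 11 21 39 46 39 43]
 [47 58 59 49 38 38 17 14 14 16 20 36 46 42 41]
 [42 46 51 55 44 41  7 13 16 14 25 39 38 43 43]
 [41 44 46 50 49 39 39 23 16 28 40 40 48 42 44]
 [41 42 48 49 53 41 38 40 41 41 48 49 44 44 41]
 [41 45 46 48 48 49 40 37 49 48 42 43 43 41 43]
 [42 41 41 42 44 55 49 50 42 41 43 44 42 43 42]
 [42 43 41 43 44 43 43 43 43 42 43 43 41 43 43]
 [44 43 41 43 45 43 41 41 44 44 44 42 41 44 45]]
```

View pics/a.png

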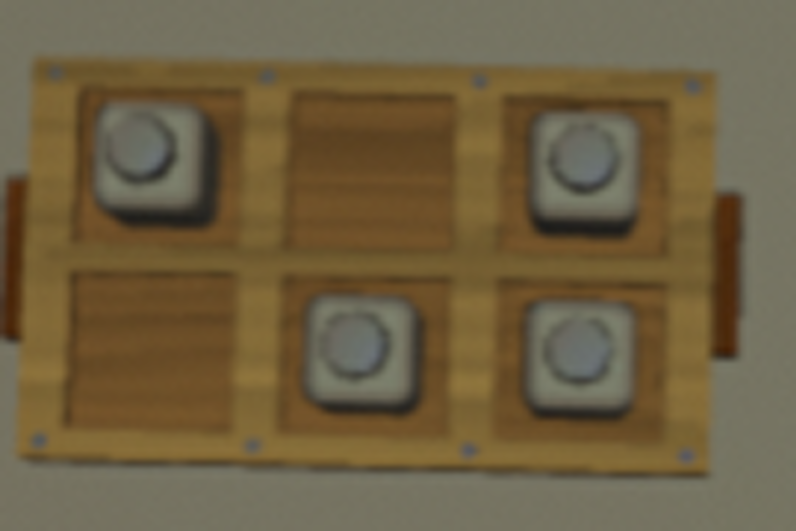

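View pics/b.png

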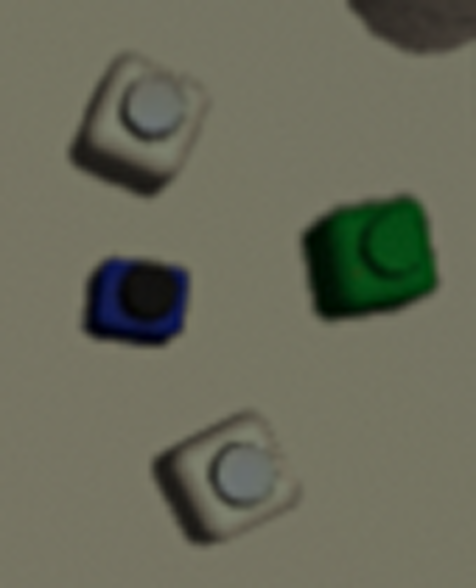

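Crop a shows the empty cells: far-row middle at crop (375,170) and near-row left at crop (155,350). Crop b confirms the two white square bottles with round caps at crop (140,120) and (230,478). The navy one is smaller with a black cap, and the other is green.

```bash
cat > tgt.py <<'E'
import sys,numpy as np
from scipy.spatial.transform import Rotation as R
from station import manip
# usage: tgt.py x y z yaw_deg(of jaw axis) -> shift in tool axes (cm) and turn (rad) 
x,y,z,a=map(float,sys.argv[1:]);s=manip.state();r=R.from_quat(s['eef_rot']);M=r.as_matrix()
b=[]
for k in(0,180):
    t=np.radians(a+k);Z=np.array([np.cos(t),np.sin(t),0]);Y=np.array([0,0,-1.]);T=np.c_[np.cross(Y,Z),Y,Z]
    b.append((R.from_matrix(M.T@T)).as_rotvec())
b=min(b,key=np.linalg.norm)
print('t',s['t'],'pos',s['position'].round(1),'F',s['contact_force'].round(1),'op',round(s['opening'],3),'jaw yaw',np.degrees(np.arctan2(M[1,2],M[0,2])).round(2),'tooly',M[:,1].round(3),'q7',s['q'][6])
print('shift before turn cm',(M.T@(np.array([x,y,z])-s['position'])/10).round(2),'turn',b.round(3),'shift after turn',((M@R.from_rotvec(b).as_matrix()).T@(np.array([x,y,z])-s['position'])/10).round(2))
E
python3 - <<'E'
import pickle;from h import *
d=pickle.load(open('d.pkl','rb'))
def caps(g,near,z):
    S=cv2.cvtColor(g['image'],cv2.COLOR_RGB2HSV);m=((S[...,1]<30)&(S[...,2]>60)).astype(np.uint8)
    n,l,st,c=cv2.connectedComponentsWithStats(m);o=[]
    for p in near:
        i=min([i for i in range(1,n) if st[i,4]>12],key=lambda i:np.hypot(*(c[i]-p)));o.append(c[i])
        print('  px',c[i].round(1),'area',st[i,4])
    return plane(g,o,z),np.array(o)
t,s=d['top'],d['scene']
print('loose top',caps(t,[(322,138),(338,204)],70)[0].round(1))
print('loose scene',caps(s,[(245,127),(302,138)],70)[0].round(1))
P,_=caps(t,[(174,155),(249,157),(210,187),(248,189)],76);print('fixed',P.round(1))
Q,_=caps(s,[(181,220),(225,172),(232,208),(251,183)],76);print('fixed sc',Q.round(1))
y=np.radians(-1.68);Rm=np.array([[np.cos(y),-np.sin(y)],[np.sin(y),np.cos(y)]])
cen=np.array([528.7,101.6])
for W in(P,Q):print('fixed crate frame',((W-cen)@Rm).round(1))
print('cells',(cen+np.array([[39,0],[-39,90]])@Rm.T).round(1))
o=np.array([295,120])
for n,e in(('b1',[(72,155),(150,193)]),('b2',[(157,470),(200,540)])):
    w=plane(t,np.array(e)/5.6+o,0);v=w[1]-w[0];print(n,'base edge',w.round(0),np.hypot(*v).round(0),np.degrees(np.arctan2(v[1],v[0])).round(1))
for n,e in(('b1',[(128,52),(205,95)]),('b2',[(160,462),(248,412)])):
    w=plane(t,np.array(e)/5.6+o,55);v=w[1]-w[0];print(n,'top edge',np.hypot(*v).round(0),np.degrees(np.arctan2(v[1],v[0])).round(1))
E
python3 tgt.py 160 -630 230 -100
```

```text
px [322.2 139.1] area 74
  px [338.2 204.2] area 84
loose top [[ 607.3 -169. ]
 [ 449.9 -203.6]]
t 0.1 pos [ 159.9 -629.4  230.5] F [ 0.2 -0.2 -0. ] op 1.0 jaw yaw -75.75 tooly [-0.     0.002 -1.   ] q7 -0.019987547786564638
shift before turn cm [0.01 0.05 0.06] turn [0.002 0.423 0.   ] shift after turn [-0.02  0.05  0.05]Traceback (most recent call last):
  File "<stdin>", line 12, in <module>
  File "<stdin>", line 7, in caps
ValueError: min() iterable argument is empty
```

```bash
python3 - <<'E'
import pickle;from h import *
d=pickle.load(open('d.pkl','rb'))
def caps(g,near,z):
    S=cv2.cvtColor(g['image'],cv2.COLOR_RGB2HSV);m=((S[...,1]<30)&(S[...,2]>60)).astype(np.uint8)
    n,l,st,c=cv2.connectedComponentsWithStats(m);o=[]
    for p in near:
        i=min([i for i in range(1,n) if st[i,4]>12],key=lambda i:np.hypot(*(c[i]-p)));o.append(c[i])
    return plane(g,o,z)
t,s=d['top'],d['scene']
P=caps(t,[(174,155),(249,157),(210,187),(248,189)],76)
y=np.radians(-1.68);Rm=np.array([[np.cos(y),-np.sin(y)],[np.sin(y),np.cos(y)]])
cen=np.array([528.7,101.6])
print('fixed crate frame',((P-cen)@Rm).round(1))
print('cells',(cen+np.array([[39,0],[-39,90]])@Rm.T).round(1))
print('scene clicks loose',plane(s,[(245,125),(302,137)],71).round(0),'reproj',proj(s,[[607.3,-169,71],[449.9,-203.6,71]]).round(1))
o=np.array([295,120])
for n,e in(('b1',[(72,155),(150,193)]),('b2',[(157,470),(200,540)])):
    w=plane(t,np.array(e)/5.6+o,0);v=w[1]-w[0];print(n,'base edge',w.round(0),np.hypot(*v).round(0),np.degrees(np.arctan2(v[1],v[0])).round(1))
for n,e in(('b1',[(128,52),(205,95)]),('b2',[(160,462),(248,412)])):
    w=plane(t,np.array(e)/5.6+o,55);v=w[1]-w[0];print(n,'top edge',np.hypot(*v).round(0),np.degrees(np.arctan2(v[1],v[0])).round(1))
E
python3 tgt.py 450 -203 231 -62
```

```text
fixed crate frame [[ 38.3  85.5]
 [ 38.3 -92.9]
 [-39.3  -3.6]
 [-39.3 -92.6]]
cells [[567.7 100.5]
 [492.4 192.7]]
scene clicks loose [[ 603. -161.]
 [ 445. -194.]] reproj [[245.2 122.8]
 [301.8 134.1]]
b1 base edge [[ 601. -144.]
 [ 583. -180.]] 40.0 -116.5
b2 base edge [[ 456. -180.]
 [ 424. -199.]] 37.0 -149.2
b1 top edge 39.0 -119.8
b2 top edge 44.0 -61.2
t 0.1 pos [ 159.9 -629.4  230.5] F [ 0.2 -0.2 -0. ] op 1.0 jaw yaw -75.75 tooly [-0.     0.002 -1.   ] q7 -0.019987547786564638
shift before turn cm [-3.861e+01  1.000e-02 -3.419e+01] turn [ 0.002 -0.24  -0.   ] shift after turn [-45.63  -0.05 -24.03]
```

The top-view fixes pass the size and reach checks. Crate yaw is about -1.7°, and the jaw yaws are about -118° for bottle 1 and -60° for bottle 2. I'll start toward bottle 2 at height, then recheck against the scene view.

```bash
python3 -m inch '[[[0,0,0],[0,-0.14,0]],[[0,0,0],[0,-0.135,0]],[[-4,0,-2],[0,0,0]],[[-4,0,-2],[0,0,0]],[[-4,0,-2],[0,0,0]],[[-4,0,-2],[0,0,0]],[[-4,0,-2],[0,0,0]],[[0,0,0],[0,0,0]]]' 1
python3 - <<'E'
from station import manip
from h import *
g=manip.get_image('scene');im=g['image'].copy()
x0,y0,f=150,110,4
c=cv2.resize(im[y0:y0+150,x0:x0+190],None,fx=f,fy=f,interpolation=cv2.INTER_CUBIC)
P=[[607.3,-169,71],[449.9,-203.6,71]]
y=np.radians(-1.68);Rm=np.array([[np.cos(y),-np.sin(y)],[np.sin(y),np.cos(y)]])
for a,b in((39,90),(39,-90),(-39,0),(-39,-90)):P.append([*(Rm@[a,b]+[528.7,101.6]),77])
for a,b in((85,145),(85,-145),(-85,145),(-85,-145)):P.append([*(Rm@[a,b]+[528.7,101.6]),32])
for u in proj(g,P):
    q=((u+.5-[x0,y0])*f).round().astype(int);cv2.drawMarker(c,tuple(int(v) for v in q),(255,0,0),0,14,1)
cv2.imwrite('pics/c.png',c[:,:,::-1])
E
python3 tgt.py 450 -203 150 -60
```

```text
t: 0.9
position: [287.8, -437.0, 231.1]
eef_rot: [-0.185, 0.684, -0.681, 0.188]
contact_force: [0.8, -0.3, -0.6]
opening: 0.997
t 0.95 pos [ 285.6 -440.4  231.3] F [-0.2 -1.6 -0.2] op 0.999 jaw yaw -59.62 tooly [ 0.001  0.002 -1.   ] q7 -0.12726670832918072
shift before turn cm [-26.18   8.18 -12.15] turn [ 0.001  0.007 -0.001] shift after turn [-26.11   8.13 -12.33]
```

View pics/c.png

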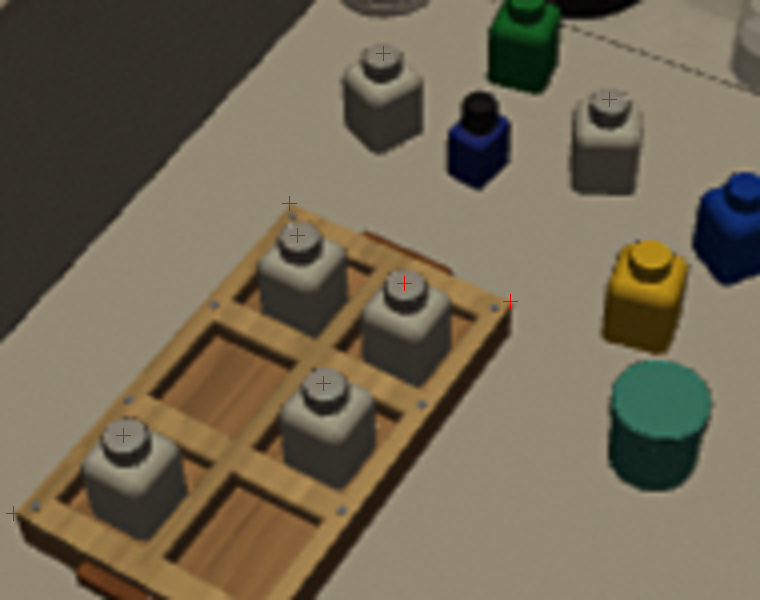

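The scene crop agrees: the reprojected marks land on both loose caps at (383,53) and (609,99), on the fixed caps, and within about 1 px of the crate corners. Both views agree, so I'm going ahead with bottle 2.

```bash
python3 -m inch '[[[-4.3,0,-2],[0,0,0]],[[-4.3,0,-2],[0,0,0]],[[-4.3,0,-2],[0,0,0]],[[-4.3,0,-2],[0,0,0]],[[-4.3,0,-2],[0,0,0]],[[-4.3,4,-2],[0,0,0]],[[0,4,0],[0,0,0]],[[0,0,0],[0,0,0]],[[0,0,0],[0,0,0]]]' 1
python3 tgt.py 450 -203 29 -60
```

```text
t: 1.85
position: [440.5, -219.4, 159.0]
eef_rot: [-0.183, 0.683, -0.683, 0.182]
contact_force: [1.1, 0.4, 0.4]
opening: 1.001
t 1.85 pos [ 440.5 -219.4  159. ] F [1.1 0.4 0.4] op 1.001 jaw yaw -60.12 tooly [-0.002 -0.    -1.   ] q7 -0.7103708808488696
shift before turn cm [-1.67 13.   -0.94] turn [ 0.001 -0.002  0.002] shift after turn [-1.65 13.   -0.95]
```

```bash
python3 -m inch '[[[-1.7,0,-0.9],[0,0,0]],[[0,3,0],[0,0,0]],[[0,3,0],[0,0,0]],[[0,2,0],[0,0,0]],[[0,0,0],[0,0,0]],[[0,0,0],[0,0,0]]]' 1
python3 tgt.py 450 -203 29 -60
```

```text
t: 2.45
position: [452.3, -203.4, 80.6]
eef_rot: [0.182, -0.683, 0.684, -0.183]
contact_force: [-0.3, -0.2, -0.1]
opening: 0.997
t 2.45 pos [ 452.3 -203.4   80.6] F [-0.3 -0.2 -0.1] op 0.997 jaw yaw -60.12 tooly [ 0.002 -0.001 -1.   ] q7 -0.765063001499234
shift before turn cm [ 0.18  5.16 -0.16] turn [-0.002 -0.002 -0.001] shift after turn [ 0.18  5.16 -0.15]
```

```bash
python3 -m inch '[[[0.1,2.5,-0.1],[0,0,0]],[[0.1,2,-0.1],[0,0,0]],[[0,0.6,0],[0,0,0]],[[0,0,0],[0,0,0]],[[0,0,0],[0,0,0]]]' 1
python3 -m inch '[[[0,0,0],[0,0,0]],[[0,0,0],[0,0,0]],[[0,0,0],[0,0,0]],[[0,0,0],[0,0,0]],[[0,0,0],[0,0,0]],[[0,0,0],[0,0,0]],[[0,0,0],[0,0,0]],[[0,0,0],[0,0,0]]]' 0 40
python3 tgt.py 492.4 191.5 150 -91.7
```

```text
t: 2.95
position: [449.9, -201.6, 29.4]
eef_rot: [0.182, -0.683, 0.684, -0.184]
contact_force: [0.2, 0.5, 0.2]
opening: 1.002
t: 3.75
position: [449.5, -201.2, 28.9]
eef_rot: [0.183, -0.683, 0.683, -0.183]
contact_force: [-0.9, 0.1, 6.9]
opening: 0.522
t 3.75 pos [ 449.5 -201.2   28.9] F [-0.9  0.1  6.9] op 0.522 jaw yaw -60.0 tooly [ 0.002 -0.001 -1.   ] q7 -0.7759386336756807
shift before turn cm [-23.36 -12.13 -31.85] turn [-0.001  0.553 -0.001] shift after turn [ -3.12 -12.11 -39.38]
```

```bash
python3 -m inch '[[[0,-1,0],[0,0,0]],[[0,-3,0],[0,0,0]],[[0,-4,0],[0,0,0]],[[0,-4,0],[0,0,0]],[[0,0,0],[0,0.14,0]],[[0,0,0],[0,0.14,0]],[[0,0,0],[0,0.14,0]],[[0,0,0],[0,0.13,0]],[[0,0,0],[0,0,0]],[[0,0,0],[0,0,0]]]'
python3 tgt.py 492.4 191.5 150 -91.7
```

```text
t: 4.75
position: [448.8, -200.7, 148.4]
eef_rot: [0.008, 0.707, -0.707, -0.008]
contact_force: [-0.5, 0.7, -1.2]
opening: 0.522
t 4.75 pos [ 448.8 -200.7  148.4] F [-0.5  0.7 -1.2] op 0.522 jaw yaw -91.31 tooly [ 0.  0. -1.] q7 -1.1496615428280124
shift before turn cm [ -3.47  -0.16 -39.31] turn [ 0.     0.007 -0.   ] shift after turn [ -3.2   -0.16 -39.33]
```

```bash
python3 -m inch '[[[-0.4,0,-3],[0,0.007,0]],[[-0.4,0,-4.2],[0,0,0]],[[-0.4,0,-4.2],[0,0,0]],[[-0.4,0,-4.2],[0,0,0]],[[-0.4,0,-4.2],[0,0,0]],[[-0.4,0,-4.2],[0,0,0]],[[-0.4,0,-4.2],[0,0,0]],[[-0.4,0,-4.2],[0,0,0]],[[0,0,-4],[0,0,0]],[[0,0,-2.5],[0,0,0]]]'
python3 -m inch '[[[0,0,0],[0,0,0]],[[0,0,0],[0,0,0]]]'
python3 tgt.py 492.4 191.5 150 -91.7
```

```text
t: 5.75
position: [493.1, 190.8, 148.1]
eef_rot: [0.009, 0.708, -0.706, -0.01]
contact_force: [0.8, -0.5, 0.1]
opening: 0.525
t: 5.95
position: [493.2, 186.9, 148.0]
eef_rot: [-0.01, -0.707, 0.707, 0.011]
contact_force: [-0.5, -1.1, 0.1]
opening: 0.529
t 5.95 pos [493.2 186.9 148. ] F [-0.5 -1.1  0.1] op 0.529 jaw yaw -91.73 tooly [-0.001 -0.    -1.   ] q7 -1.8770920683049366
shift before turn cm [ 0.09 -0.2  -0.45] turn [-0.    -0.001  0.001] shift after turn [ 0.09 -0.2  -0.45]
```

```bash
python3 -m inch '[[[0.1,2,-0.4],[0,0,0]],[[0,3,0],[0,0,0]],[[0,2.3,0],[0,0,0]],[[0,0,0],[0,0,0]],[[0,0,0],[0,0,0]]]'
python3 - <<'E'
from station import manip
import cv2,numpy as np
f=lambda n,a,b,c,d,k:cv2.resize(manip.get_image(n)['image'][a:b,c:d],(400,400),interpolation=cv2.INTER_CUBIC)
cv2.imwrite('pics/d.png',np.hstack([f('scene',180,280,150,250,4),f('top',130,230,130,230,4)])[:,:,::-1])
E
python3 tgt.py 492.4 191.5 35 -91.7
```

```text
t: 6.45
position: [492.8, 189.3, 75.3]
eef_rot: [-0.012, -0.707, 0.707, 0.013]
contact_force: [-0.5, -0.3, -0.3]
opening: 0.525
t 6.55 pos [493.7 190.3  76.3] F [-0.2 -0.8 -1.3] op 0.524 jaw yaw -91.95 tooly [ 0.002  0.    -1.   ] q7 -1.862077813491763
shift before turn cm [ 0.15  4.13 -0.11] turn [ 0.001 -0.004 -0.002] shift after turn [ 0.14  4.13 -0.12]
```

View pics/d.png

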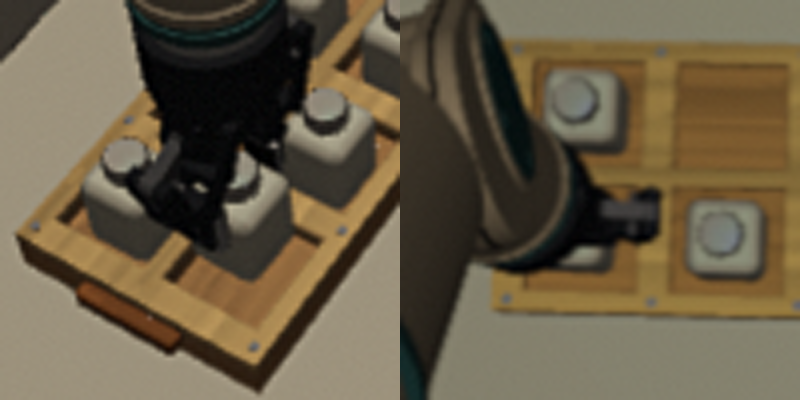

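The bottle is held upright over the near-left cell (left panel, about (245,220)). Lowering it.

```bash
python3 -m inch '[[[0.1,1.5,-0.1],[0,0,0]],[[0,1.3,0],[0,0,0]],[[0,0.6,0],[0,0,0]],[[0,0.4,0],[0,0,0]],[[0,0,0],[0,0,0]],[[0,0,0],[0,0,0]]]'
python3 tgt.py 492.4 191.5 35 -91.7
```

```text
t: 7.15
position: [492.0, 191.9, 37.3]
eef_rot: [0.012, 0.707, -0.707, -0.012]
contact_force: [0.1, -0.2, -0.1]
opening: 0.522
t 7.15 pos [492.  191.9  37.3] F [ 0.1 -0.2 -0.1] op 0.522 jaw yaw -91.91 tooly [ 0.  0. -1.] q7 -1.8545884806729382
shift before turn cm [-0.05  0.23  0.04] turn [ 0.    -0.004 -0.   ] shift after turn [-0.05  0.23  0.04]
```

```bash
python3 -m inch '[[[0,0.1,0],[0,0,0]],[[0,0.1,0],[0,0,0]],[[0,0.1,0],[0,0,0]],[[0,0,0],[0,0,0]],[[0,0,0],[0,0,0]]]'
python3 tgt.py 492.4 191.5 35 -91.7
```

```text
t: 7.65
position: [492.0, 192.0, 35.0]
eef_rot: [0.012, 0.707, -0.707, -0.011]
contact_force: [-0.9, 0.1, 7.6]
opening: 0.524
t 7.65 pos [492. 192.  35.] F [-0.9  0.1  7.6] op 0.524 jaw yaw -91.9 tooly [ 0.001  0.    -1.   ] q7 -1.8539504853024096
shift before turn cm [-0.05 -0.    0.05] turn [ 0.    -0.004 -0.001] shift after turn [-0.04 -0.    0.05]
```

Floor contact at the expected height, with 7.6 N upward. I'll release, lift, and head for bottle 1.

```bash
python3 -m inch '[[[0,0,0],[0,0,0]],[[0,0,0],[0,0,0]],[[0,0,0],[0,0,0]],[[0,0,0],[0,0,0]],[[0,0,0],[0,0,0]],[[0,0,0],[0,0,0]]]' 1
python3 -m inch '[[[0,-2,0],[0,0,0]],[[0,-3,0],[0,0,0]],[[0,-4,0],[0,0,0]],[[0,-3,0],[0,0,0]],[[0,0,0],[0,0,0]],[[0,0,0],[0,0,0]]]'
python3 tgt.py 607 -168 150 -118
```

```text
t: 8.25
position: [491.7, 191.9, 34.0]
eef_rot: [-0.012, -0.707, 0.707, 0.012]
contact_force: [-0.3, -0.0, -0.2]
opening: 1.002
t: 8.85
position: [491.9, 192.1, 154.6]
eef_rot: [0.012, 0.707, -0.707, -0.011]
contact_force: [-0.2, -0.3, 0.1]
opening: 0.998
t 8.85 pos [491.9 192.1 154.6] F [-0.2 -0.3  0.1] op 0.998 jaw yaw -91.9 tooly [ 0.001  0.001 -1.   ] q7 -1.887179588611969
shift before turn cm [-12.7    0.44  35.61] turn [ 0.001  0.456 -0.001] shift after turn [-27.07   0.46  26.39]
```

```bash
python3 -m inch '[[[-1.4,0,3.9],[0,0,0]],[[-1.4,0,3.9],[0,0,0]],[[-1.4,0,3.9],[0,0,0]],[[-1.4,0,3.9],[0,0,0]],[[-1.4,0,3.9],[0,0,0]],[[-1.4,0,3.9],[0,0,0]],[[-1.4,0,3.9],[0,0,0]],[[-1.4,0,3.9],[0,0,0]],[[-1.4,0,3.9],[0,0,0]]]'
python3 -m inch '[[[0,0,0],[0,0.14,0]],[[0,0,0],[0,0.14,0]],[[0,0,0],[0,0.14,0]],[[0,0,0],[0,0.036,0]],[[0,0,0],[0,0,0]],[[0,0,0],[0,0,0]]]'
python3 tgt.py 607 -168 29 -118
```

```text
t: 9.75
position: [605.1, -164.4, 152.0]
eef_rot: [0.011, 0.707, -0.707, -0.013]
contact_force: [0.3, 0.1, 0.7]
opening: 1.002
t: 10.35
position: [605.6, -162.8, 153.3]
eef_rot: [0.17, 0.686, -0.686, -0.171]
contact_force: [0.9, 0.9, 0.5]
opening: 0.997
t 10.35 pos [ 605.6 -162.8  153.3] F [0.9 0.9 0.5] op 0.997 jaw yaw -117.89 tooly [-0.001  0.    -1.   ] q7 -1.6448236247158112
shift before turn cm [-0.38 12.43  0.39] turn [-0.     0.002  0.001] shift after turn [-0.37 12.43  0.39]
```

```bash
python3 -m inch '[[[-0.4,2,0.4],[0,0,0]],[[0,3,0],[0,0,0]],[[0,3,0],[0,0,0]],[[0,2.4,0],[0,0,0]],[[0,0,0],[0,0,0]],[[0,0,0],[0,0,0]]]'
python3 tgt.py 607 -168 29 -118
```

```text
t: 10.95
position: [607.7, -168.7, 50.2]
eef_rot: [0.171, 0.686, -0.686, -0.171]
contact_force: [0.1, -0.0, -0.2]
opening: 0.999
t 10.95 pos [ 607.7 -168.7   50.2] F [ 0.1 -0.  -0.2] op 0.999 jaw yaw -117.99 tooly [-0.  0. -1.] q7 -1.6057787812620836
shift before turn cm [ 0.09  2.12 -0.03] turn [0. 0. 0.] shift after turn [ 0.09  2.12 -0.03]
```

```bash
python3 -m inch '[[[0.1,1.2,0],[0,0,0]],[[0,0.9,0],[0,0,0]],[[0,0,0],[0,0,0]],[[0,0,0],[0,0,0]]]'
python3 -m inch '[[[0,0,0],[0,0,0]],[[0,0,0],[0,0,0]],[[0,0,0],[0,0,0]],[[0,0,0],[0,0,0]],[[0,0,0],[0,0,0]],[[0,0,0],[0,0,0]],[[0,0,0],[0,0,0]],[[0,0,0],[0,0,0]]]' 0 40
python3 -m inch '[[[0,-1,0],[0,0,0]],[[0,-3,0],[0,0,0]],[[0,-4,0],[0,0,0]],[[0,-4,0],[0,0,0]],[[0,0,0],[0,-0.14,0]],[[0,0,0],[0,-0.14,0]],[[0,0,0],[0,-0.14,0]],[[0,0,0],[0,-0.04,0]],[[0,0,0],[0,0,0]],[[0,0,0],[0,0,0]]]'
python3 tgt.py 567.7 99.5 150 -91.7
```

```text
t: 11.35
position: [606.8, -168.0, 29.1]
eef_rot: [0.171, 0.686, -0.686, -0.171]
contact_force: [0.1, -0.5, 0.4]
opening: 0.996
t: 12.15
position: [607.2, -168.2, 29.8]
eef_rot: [0.172, 0.686, -0.686, -0.171]
contact_force: [-1.8, 0.9, 5.7]
opening: 0.526
t: 13.15
position: [606.5, -168.1, 149.2]
eef_rot: [-0.011, -0.707, 0.707, 0.011]
contact_force: [-0.8, 1.0, -0.9]
opening: 0.526
t 13.15 pos [ 606.5 -168.1  149.2] F [-0.8  1.  -0.9] op 0.526 jaw yaw -91.75 tooly [-0. -0. -1.] q7 -1.2823067335913754
shift before turn cm [  4.7   -0.08 -26.63] turn [-0.    -0.001  0.   ] shift after turn [  4.67  -0.08 -26.64]
```

```bash
python3 -m inch '[[[0.6,0,-3.4],[0,0,0]],[[0.6,0,-3.6],[0,0,0]],[[0.7,0,-4],[0,0,0]],[[0.7,0,-4],[0,0,0]],[[0.7,0,-4],[0,0,0]],[[0.7,0,-4],[0,0,0]],[[0.7,0,-3.6],[0,0,0]],[[0,0,0],[0,0,0]],[[0,0,0],[0,0,0]]]'
python3 tgt.py 567.7 99.5 150 -91.7
```

```text
t: 14.05
position: [567.3, 100.5, 149.1]
eef_rot: [-0.01, -0.707, 0.707, 0.01]
contact_force: [0.6, -0.0, -2.0]
opening: 0.528
t 14.05 pos [567.3 100.5 149.1] F [ 0.6 -0.  -2. ] op 0.528 jaw yaw -91.55 tooly [-0. -0. -1.] q7 -1.6960640687453337
shift before turn cm [-0.04 -0.09  0.1 ] turn [-0.     0.003  0.   ] shift after turn [-0.04 -0.09  0.1 ]
```

```bash
python3 -m inch '[[[0,2,0.1],[0,0,0]],[[0,3,0],[0,0,0]],[[0,2.4,0],[0,0,0]],[[0,0,0],[0,0,0]],[[0,0,0],[0,0,0]]]'
python3 - <<'E'
from station import manip
import cv2,numpy as np
f=lambda n,a,b,c,d:cv2.resize(manip.get_image(n)['image'][a:b,c:d],(400,400),interpolation=cv2.INTER_CUBIC)
cv2.imwrite('pics/e.png',np.hstack([f('scene',150,250,170,270),f('top',120,220,150,250)])[:,:,::-1])
E
python3 tgt.py 567.7 99.5 35 -91.7
```

```text
t: 14.55
position: [567.8, 96.7, 75.2]
eef_rot: [-0.011, -0.707, 0.707, 0.011]
contact_force: [0.5, -0.8, -0.8]
opening: 0.527
t 14.65 pos [568.8  97.5  76.4] F [ 0.3 -0.1 -1.8] op 0.529 jaw yaw -91.75 tooly [ 0.002 -0.    -1.   ] q7 -1.6761725416009505
shift before turn cm [ 0.12  4.14 -0.2 ] turn [ 0.    -0.001 -0.002] shift after turn [ 0.11  4.14 -0.2 ]
```

View pics/e.png

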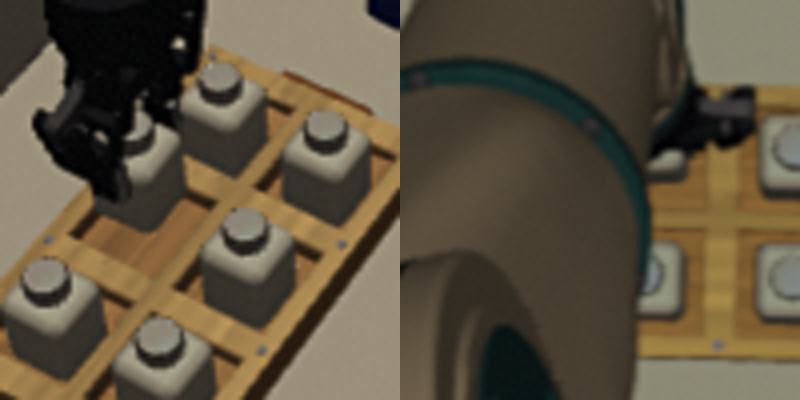

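The first bottle sits well in its cell (left panel, about (160,360)). The second is over the far-middle cell (about (140,180)), upright. Lowering it.

```bash
python3 -m inch '[[[0.1,1.5,-0.2],[0,0,0]],[[0,1.3,0],[0,0,0]],[[0,0.6,0],[0,0,0]],[[0,0.3,0],[0,0,0]],[[0,0,0],[0,0,0]],[[0,0,0],[0,0,0]]]'
python3 tgt.py 567.7 99.5 35 -91.7
```

```text
t: 15.25
position: [566.9, 100.2, 38.4]
eef_rot: [0.011, 0.707, -0.707, -0.01]
contact_force: [-0.3, 1.0, -0.9]
opening: 0.526
t 15.25 pos [566.9 100.2  38.4] F [-0.3  1.  -0.9] op 0.526 jaw yaw -91.68 tooly [ 0.001  0.    -1.   ] q7 -1.6713565820888499
shift before turn cm [-0.08  0.34  0.06] turn [ 0.     0.    -0.001] shift after turn [-0.08  0.34  0.06]
```

```bash
python3 -m inch '[[[0,0.15,0],[0,0,0]],[[0,0.1,0],[0,0,0]],[[0,0.1,0],[0,0,0]],[[0,0,0],[0,0,0]],[[0,0,0],[0,0,0]]]'
python3 tgt.py 567.7 99.5 35 -91.7
```

```text
t: 15.75
position: [566.8, 100.3, 35.7]
eef_rot: [0.011, 0.707, -0.707, -0.01]
contact_force: [-1.0, 0.4, 7.5]
opening: 0.529
t 15.75 pos [566.8 100.3  35.7] F [-1.   0.4  7.5] op 0.529 jaw yaw -91.68 tooly [ 0.001  0.    -1.   ] q7 -1.6706672249934142
shift before turn cm [-0.09  0.07  0.08] turn [ 0.     0.    -0.001] shift after turn [-0.09  0.07  0.08]
```

Floor contact again. I'll release, rise, and move sideways toward the right and base to clear the view.

```bash
python3 -m inch '[[[0,0,0],[0,0,0]],[[0,0,0],[0,0,0]],[[0,0,0],[0,0,0]],[[0,0,0],[0,0,0]],[[0,0,0],[0,0,0]],[[0,0,0],[0,0,0]]]' 1
python3 -m inch '[[[0,-2,0],[0,0,0]],[[0,-3,0],[0,0,0]],[[0,-4,0],[0,0,0]],[[0,-4,0],[0,0,0]],[[0,0,4],[0,0,0]],[[0,0,4],[0,0,0]],[[0,0,4],[0,0,0]],[[0,0,4],[0,0,0]],[[0,0,4],[0,0,0]],[[0,0,4],[0,0,0]]]'
python3 -m inch '[[[0,0,0],[0,0,0]],[[0,0,0],[0,0,0]],[[0,0,0],[0,0,0]],[[0,0,0],[0,0,0]]]'
python3 - <<'E'
from station import manip
from h import *
f=lambda n,a,b,c,d:cv2.resize(manip.get_image(n)['image'][a:b,c:d],(400,400),interpolation=cv2.INTER_CUBIC)
cv2.imwrite('pics/f.png',np.hstack([f('scene',155,280,150,275),f('top',110,235,150,275)])[:,:,::-1])
E
```

```text
t: 16.35
position: [566.6, 100.2, 34.5]
eef_rot: [-0.01, -0.707, 0.707, 0.01]
contact_force: [-0.2, -1.2, -0.6]
opening: 1.001
t: 17.35
position: [559.3, -141.2, 164.6]
eef_rot: [0.01, 0.707, -0.707, -0.01]
contact_force: [1.3, 0.3, -0.5]
opening: 0.999
t: 17.75
position: [559.8, -137.8, 164.5]
eef_rot: [0.009, 0.707, -0.707, -0.009]
contact_force: [0.6, 0.7, 0.1]
opening: 0.999
```

View pics/f.png

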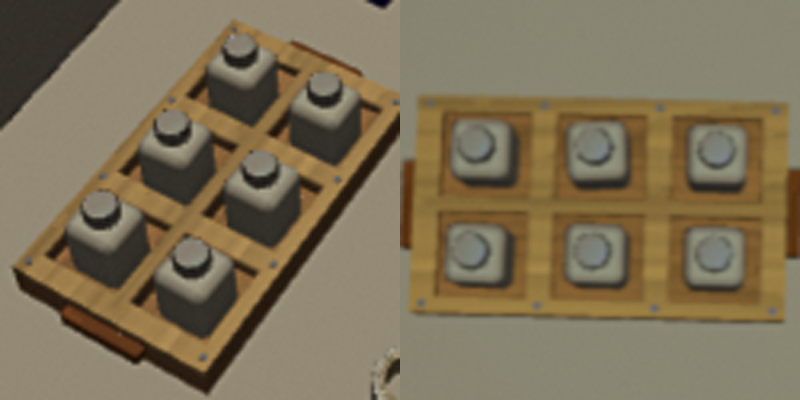

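All six cells are now filled. The two new bottles, at top panel (597,150) and (475,250), stand upright and level with the fixed ones, and the robot is clear.

```bash
python3 -c "
from station import manip
print(manip.close_job())"
```

```text
the job is handed in; nothing more can be done
None
```

Both loose white square bottles are in the crate's two empty cells, upright and released. I handed the job in at about 18 s of robot time. One went into the near-row left cell, the other into the far-row middle cell.

- **Seating:** each bottle met the crate floor at the expected height, with the tool at 35.0 and 35.7 mm against 35 expected, and about 7.5 N upward. The readings returned to about zero after release.
- **Final pictures:** both views show six bottles upright and level, with the gripper open and clear of everything.
- **Disagreements:** the fixed bottles' caps measured about 3.5 mm off in y from the crate outline. The crate corners were about 1 px off in the scene view. I used a compromise in y, well inside the 9–11 mm clearance. My first rough readings of the loose caps in the scene view were up to 10 mm off, but marks reprojected onto an enlarged crop landed on the caps.

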